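# Advance the abrasive blocks to the stop and bolt the feed rail

## Robot

A 6-joint arm with a two-finger parallel gripper is mounted at the origin on the work surface; the furniture and walls round the work are solid. World frame = base frame: x ahead of the robot, y to its left, z up, the work surface at z = 0. Lengths are in m, angles in rad, forces in N, time in s.
With the tool pointing down it reaches from about 0.3 to 0.775 m from the base axis. Payload 14.6 kg.
Tool frame: the origin (TCP) lies midway between the tips of the shut fingers; the grasp point (between the pads) lies 19 mm behind it (ctrl.grip_depth is the z of the grasp point in the tool frame, in m); z points along the fingers, y is the line along which they close (so a half turn about z gives the same grasp; the last joint's range is limited). The gripper opens to 94 mm and grips with 3 to 60 N. Pads are 16 mm wide; open, the fingers measure 119 mm over their backs; the gripper's body (75 mm by 177 mm) begins 78 mm behind the grasp point.
Start: joints at [1.119, 0.3, 1.521, -0, 1.321, -0.067], TCP at [0.206, 0.51, 0.179] pointing down, gripper open.
Joint ranges: [-3.03, 3.03], [-0.79, 2.21], [0.23, 2.52], [-1.04, 4.18], [0, 3.07], [-2.55, 2.55]. Speed limits (rad/s): [2.22, 2.22, 2.57, 3.14, 3.14, 3.14].

## Interface

Orientations are given as [roll, pitch, yaw] about the fixed x, y, z axes, in that order (R = Rz(yaw) Ry(pitch) Rx(roll)).
In Python, from station import ctrl gives the robot as it stands. The module is installed in compiled form; this text tells all that it offers.
- The arm moves only by the tool carry_out, never from a script. Its argument "commands" is a list of rows, each a list of 3 entries, a list of its own where there are three numbers: the closure, from 0 (fully open) to 1 (shut), then the shift along the tool's x, y, z in mm, then the turn, a rotation vector about the tool's x, y, z in rad. In form: [[gripper, [tx, ty, tz], [wx, wy, wz]], ...]. A call has 1 to 10 rows; each row shifts and turns the commanded pose from where the row before left it, along the tool's axes as they then stand; what a row does not reach is not made up. A row lasts 1/8 s, in which the tool goes at most 62.5 mm and 10.7 degrees, less where a joint would pass 70% of its speed; a pose out of reach is approached as far as the arm can. A call with a gripper value outside its range is refused whole. The fingers move at their own pace and stop on an object; "squeeze" is the grip in N (left out, the last holds). Time passes only in rows, so rows that do not move let the fingers close. It gives the time, the measured TCP pose, the force, the opening and the grip force at its end, in the units of the state.
- ctrl.get_obs(): the state, without advancing time (a new reading comes with each control period).
- ctrl.camera(name): name is "scene" or "top"; returns a dict with "img" (384x512x3 uint8, blue, green, red), "camera_matrix" (3x3 intrinsics, pixels), "rvec" (rotation vector, rad) and "tvec" (3), from world to camera coordinates, as OpenCV has them. Camera axes: x right, y down, z forward; pixel columns grow to the right and rows downward; lengths in m; the calibration is good to about 2 mm. A picture is of the moment at which its call begins. There is no depth.
- ctrl.hand_in(): hands the job in; it is judged then, once.
Trained networks look in the newest picture that a camera, given by its name, has taken for a name from the list of things; names that differ only in an ending like _2 or _b are one class to them, and where a whole thing is asked for, a point or a joint stands for the part that bears it (a point fixed in the world has none). Each returns a list of dicts, best first, with "score" (0 to 1); they miss things now and then, are a little off and sometimes report something else, mostly with a low value. They report only what shows in the picture. A call takes as long as a camera call.
- ctrl.outline_of(thing, camera): "region" (384x512 bool, what is visible of it).
- ctrl.place_of(thing, camera): "at" ([x, y, z] in m, in world coordinates, good to about 4 mm: a listed point, or the origin of a listed thing).
The state is a dict: "time_s": time; "qpos": joint angles; "joint_vel": joint speeds; "tau": joint torques, N m; "ee_pos": TCP position; "eef_rot": TCP orientation; "force": force on the tool from outside, world axes, zero at the start; "moment": the same for the moment, N m; "grip_width": finger opening in m; "grip_force": force on a finger pad.
Only numpy, scipy, OpenCV 4.12 (cv2) and the standard library are available. Lean on these libraries where they do the work, as an engineer would, in place of code of your own. Each camera call takes 0.05 s, during which the arm holds its last target. There are 200 camera calls.

## Task

Four grey abrasive blocks stand in a touching row in the aluminium feed rail. With a fingertip, gently push the row from behind as one train, keeping the blocks together and flat in the rail, until the leading block sits against the dark end stop; then push the red plate of the side bolt all the way in, so that the brass bolt shuts across the rail behind the last block. Do not lift any block, do not ram the stop, and leave everything else on the bench where it is.

Things in the scene. Friction and masses are not known exactly. Their poses are not given: they have to be found in the camera images.
- rail: Aluminium rail fixed to the bench, 244x65 mm: floor 3 mm thick, low side walls (tops 8 mm above the bench), channel 53 mm wide. Origin: on the bench under mid-channel. x: along the rail, feed direction, to the end stop (roughly the robot's left); y: across, to the bolt's side (nearest the robot); z up. Open at the other end, x = -125 mm. Placed and turned differently each time.
- stop_face (a point): Point on the inner face of the dark steel end stop (24 mm tall), mid-channel, at rail x = +110 mm, 9 mm above the bench; the leading block must come to rest against this face. Same axes as the rail.
- bolt (a joint): Slide bolt at rail x = +21 mm: 0 = drawn back, 0.040 m = fully in (hard limit); starts at 0 to 6 mm. A push of about 2 N moves it towards rail -y; it stays where left. Brass bar 12 mm wide, round nose, 9 to 15 mm above the bench, over the walls; guides reach 18 mm. It passes behind the last block only with the row home (3 mm to spare), else it hits the row's side.
- bolt_plate (a point): Centre of the outer face of the bolt's red push plate, which is 32 mm wide along the rail, 6 mm thick, 5 to 29 mm above the bench; this point is 17 mm above the bench, at rail y = +97 mm when the bolt reads 0 and moving with it. Push it towards rail -y. Same axes as the rail.
- block_1: Grey rubber abrasive block, 20 mm along the rail, 50 mm across it, 12 mm tall, lying on the rail floor (top 15 mm above the bench), about 0.05 kg. Origin: centre of its underside; x axis along the rail. The leading one, nearest the end stop; home when its origin is at rail x = +100 mm. At the start its front is 45 to 85 mm short of the stop.
- block_2: Grey rubber abrasive block, 20 mm along the rail, 50 mm across it, 12 mm tall, lying on the rail floor (top 15 mm above the bench), about 0.05 kg. Origin: centre of its underside; x axis along the rail. Second in the row, touching the first.
- block_3: Grey rubber abrasive block, 20 mm along the rail, 50 mm across it, 12 mm tall, lying on the rail floor (top 15 mm above the bench), about 0.05 kg. Origin: centre of its underside; x axis along the rail. Third in the row, touching the second.
- block_4: Grey rubber abrasive block, 20 mm along the rail, 50 mm across it, 12 mm tall, lying on the rail floor (top 15 mm above the bench), about 0.05 kg. Origin: centre of its underside; x axis along the rail. The last one; push on its rear face, 10 mm behind its origin. It is at rail x = +40 mm when the row is home. The channel behind it is empty.
- glue_jar: Bystander, to be left alone: amber glue jar with black cap, 42 mm across, 54 mm tall, origin under its middle.
- blue_driver: Bystander, to be left alone: screwdriver with blue handle, 143 mm long, 16 mm thick, origin under its middle.
- red_pliers: Bystander, to be left alone: pliers with red handles, 129x43x10 mm, origin under its middle.
- wax_cake: Bystander, to be left alone: yellow cake of beeswax, 31x46x18 mm, origin under its middle.
- brush: Bystander, to be left alone: wooden-handled brass brush, 150x13x21 mm, origin under its middle.

How it is judged:
By the outcome, as a careful person would: the job done as asked, in the order asked, and still so for the second after the job is handed in, with the robot touching nothing.
It also fails if it takes over 40 s, if anything falls off the work surface, if the arm or the gripper's body presses on something with over 40 N, if the wrist force passes 120 N, or if a joint passes its speed limit or range.

## Working session

There is one attempt and no reset: what is moved stays moved. The work goes in short steps, Python scripts to look and compute and a tool call to move; the robot and the scene stay as the last step left them, time stands still between calls to the robot, and variables do not carry over. Pictures are saved under pics/ and viewed, at most 11 in all, crops included, and the job is handed in when it is done.

Besides the shell and the picture viewer there is one more tool, called after "Call:" by a JSON object that holds its "api" and its "payload". carry_out: Moves the arm, as the interface text tells. Its arguments: {"type":"object","properties":{"commands":{"type":"array","items":{"type":"array"}},"squeeze":{"type":"number"}},"required":["commands"]}

```bash
mkdir -p pics; cat > h.py <<'E'
import numpy as np, cv2
from station import ctrl
def shot(cam,fn):
    c=ctrl.camera(cam); cv2.imwrite('pics/'+fn,c['img']); return c
def ray(c,px,z):
    R=cv2.Rodrigues(np.array(c['rvec'],float))[0]; t=np.array(c['tvec'],float).ravel()
    K=np.array(c['camera_matrix']); o=-R.T@t
    d=R.T@np.linalg.inv(K)@np.array([px[0],px[1],1.]); return o+d*(z-o[2])/d[2]
def proj(c,P):
    return cv2.projectPoints(np.array(P,float).reshape(-1,3),np.array(c['rvec'],float),np.array(c['tvec'],float),np.array(c['camera_matrix'],float),None)[0].reshape(-1,2)
E
python3 - <<'E'
from h import *
np.set_printoptions(precision=4,suppress=True)
for cam in ('top','scene'):
    c=shot(cam,cam+'1.png'); R=cv2.Rodrigues(np.array(c['rvec'],float))[0]
    print(cam,-R.T@np.array(c['tvec']).ravel())
    for n in ('rail','stop_face','bolt_plate','block_1','glue_jar','blue_driver','red_pliers','wax_cake','brush'):
        print(n,[(round(float(d['score']),2),np.round(d['at'],4)) for d in ctrl.place_of(n,cam)[:6]])
print(ctrl.get_obs())
E
```

```text
top [ 0.3902 -0.1644  0.949 ]
rail [(0.87, array([ 0.6293, -0.115 , -0.0062]))]
stop_face [(0.56, array([ 0.6531, -0.0071,  0.0071]))]
bolt_plate [(0.56, array([ 0.5408, -0.0761,  0.0122]))]
block_1 [(0.7, array([ 0.6255, -0.1393,  0.0062])), (0.63, array([ 0.4883, -0.3741,  0.0001])), (0.58, array([ 0.6243, -0.1194, -0.0016])), (0.51, array([ 0.6303, -0.0956,  0.0024]))]
glue_jar [(0.62, array([ 0.6594, -0.4282,  0.0054])), (0.61, array([ 0.4898, -0.371 , -0.0003]))]
blue_driver [(0.51, array([ 0.4881, -0.3707,  0.0016]))]
red_pliers [(0.62, array([ 0.6313, -0.0983,  0.0025])), (0.6, array([0.3967, 0.0624, 0.0009])), (0.42, array([ 0.6531, -0.0085,  0.009 ]))]
wax_cake [(0.68, array([ 0.5913, -0.4096,  0.0042]))]
brush [(0.84, array([ 0.3971, -0.2582,  0.0004]))]
scene [ 1.3785 -0.1469  0.4686]
rail [(0.64, array([ 0.6295, -0.1157, -0.0027]))]
stop_face [(0.91, array([ 0.6538, -0.0064,  0.0097])), (0.67, array([ 0.5886, -0.406 , -0.0004]))]
bolt_plate [(0.69, array([ 0.6322, -0.102 ,  0.0041])), (0.63, array([ 0.5381, -0.0725,  0.0141]))]
block_1 [(0.73, array([ 0.6348, -0.0759,  0.
[... 398 characters left out ...]
529, -0.0079,  0.0076]))]
red_pliers [(0.64, array([ 0.4007,  0.0644, -0.0002]))]
wax_cake [(0.85, array([ 0.5878, -0.4094,  0.0027])), (0.2, array([0.399 , 0.062 , 0.0004]))]
brush [(0.72, array([ 0.3942, -0.2567,  0.0017]))]
{'time_s': 1.0, 'qpos': array([ 1.1194,  0.2999,  1.521 , -0.    ,  1.3207, -0.0666]), 'joint_vel': array([-0.0014,  0.0004,  0.0005, -0.0006, -0.001 ,  0.0004]), 'tau': array([ -0.0003, -53.1665, -35.2924,   0.0708,   0.0212,   0.    ]), 'ee_pos': array([0.2065, 0.5097, 0.1793]), 'eef_rot': array([-3.1415,  0.    ,  2.7568]), 'force': array([-0.4391, -0.3524,  0.1699]), 'moment': array([-0.0126, -0.0031, -0.0272]), 'grip_force': 0.0, 'grip_width': 0.09398391776742215}
```

View pics/top1.png

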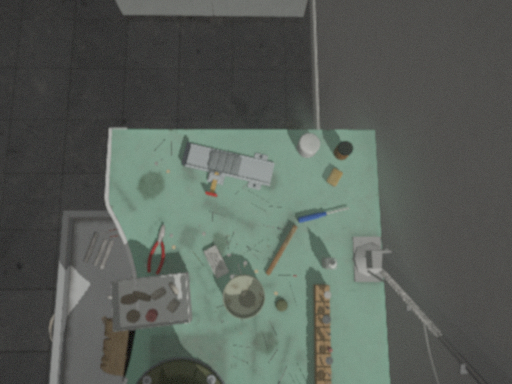

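View pics/scene1.png

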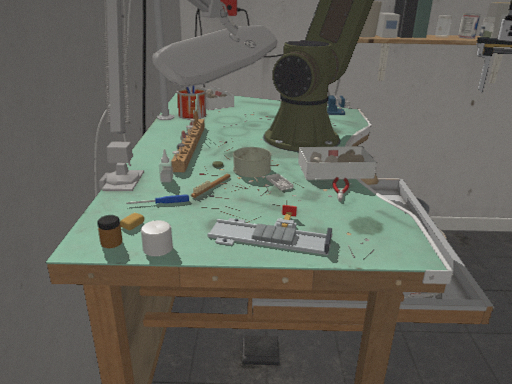

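The top view shows the rail from (187,158), the stop end, to (272,172). The grey blocks are around (210–240,160) and the red plate is at (211,194). The scene view agrees, with the plate at (289,211) and the stop at (329,239). I'll overlay a rail model to check the pose and work out the transfer.

```bash
cat >> h.py <<'E'
O=np.array([0.6294,-0.1153]); A=np.arctan2(0.1085,0.0241)
def W(x,y,z=0):
    u=np.array([np.cos(A),np.sin(A)]); v=np.array([-u[1],u[0]])
    return np.r_[O+u*x+v*y,z]
def R2(p):
    u=np.array([np.cos(A),np.sin(A)]); d=np.array(p)[:2]-O; return d@u, -d[0]*u[1]+d[1]*u[0]
def overlay(cam,box,fn,b4=None,bolt=0,s=6):
    c=ctrl.camera(cam); x0,y0,w,h=box
    im=cv2.resize(c['img'][y0:y0+h,x0:x0+w],None,fx=s,fy=s,interpolation=cv2.INTER_CUBIC)
    def poly(P,col):
        q=(proj(c,P)-[x0,y0]+.5)*s; cv2.polylines(im,[q.round().astype(int)],True,col,1)
    rect=lambda x1,x2,y1,y2,z:[W(x1,y1,z),W(x2,y1,z),W(x2,y2,z),W(x1,y2,z)]
    poly(rect(-.125,.110,-.0265,.0265,.008),(0,255,0))
    if b4 is not None:
        for i in range(4): poly(rect(b4-.01+.02*i,b4+.01+.02*i,-.025,.025,.015),(255,255,0))
    y=.097-bolt; poly([W(.005,y,.005),W(.037,y,.005),W(.037,y,.029),W(.005,y,.029)],(255,0,255))
    cv2.imwrite('pics/'+fn,im); return im
E
python3 - <<'E'
from h import *
a=overlay('top',(175,130,110,75),'a.png',-.0225,0.002)
b=overlay('scene',(195,195,150,65),'b.png',-.0225,0.002,5)
w=max(a.shape[1],b.shape[1]); f=lambda m:cv2.copyMakeBorder(m,0,0,0,w-m.shape[1],cv2.BORDER_CONSTANT)
im=np.vstack([f(a),f(b)]); im=cv2.resize(im,None,fx=min(1,600/im.shape[0],800/im.shape[1]),fy=min(1,600/im.shape[0],800/im.shape[1]))
cv2.imwrite('pics/ov1.png',im)
o=ctrl.get_obs(); p=o['ee_pos']; g=W(-.075,0); d=(g-p)[:2]; n=18; y=o['eef_rot'][2]; dy=(A-y)/n
print('A',A,'goal',g,'dyaw/row',dy)
for i in range(n):
    ps=y+dy*i; print(i,round(d@[np.cos(ps),np.sin(ps)]/n*1e3,1),round(d@[np.sin(ps),-np.cos(ps)]/n*1e3,1))
E
```

```text
A 1.3522249704590463 goal [ 0.61313736 -0.18851562  0.        ] dyaw/row -0.07803162509689365
0 -35.5 -27.5
1 -37.5 -24.6
2 -39.3 -21.6
3 -40.9 -18.5
4 -42.2 -15.2
5 -43.3 -11.9
6 -44.1 -8.5
7 -44.6 -5.0
8 -44.9 -1.5
9 -44.9 2.0
10 -44.6 5.5
11 -44.0 8.9
12 -43.2 12.3
13 -42.1 15.6
14 -40.7 18.9
15 -39.1 22.0
16 -37.3 25.0
17 -35.2 27.8
```

View pics/ov1.png

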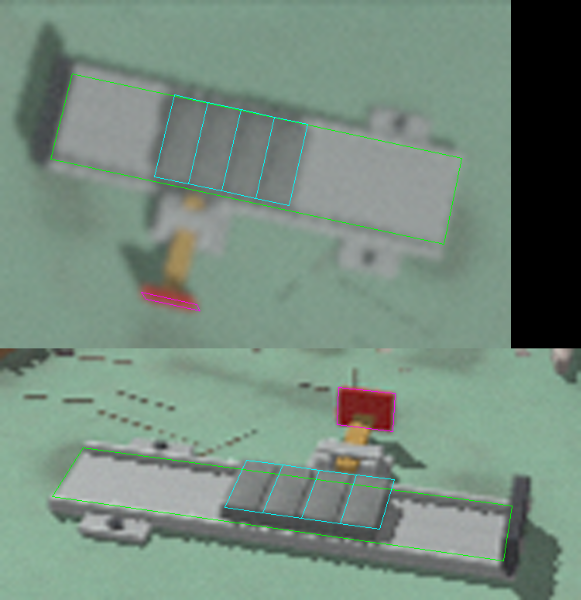

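The overlay fits: the green channel, the cyan blocks (block_4 at rail x of about -22 mm) and the magenta plate all line up in both views. Next is the transfer, with the fingers shut and the tool raised a little.

Call:
{"api": "carry_out", "payload": {"commands": [[1, [-35.5, -27.5, -20], [0, 0, 0.078]], [1, [-37.5, -24.6, -20], [0, 0, 0.078]], [1, [-39.3, -21.6, 0], [0, 0, 0.078]], [1, [-40.9, -18.5, 0], [0, 0, 0.078]], [1, [-42.2, -15.2, 0], [0, 0, 0.078]], [1, [-43.3, -11.9, 0], [0, 0, 0.078]], [1, [-44.1, -8.5, 0], [0, 0, 0.078]], [1, [-44.6, -5, 0], [0, 0, 0.078]], [1, [-44.9, -1.5, 0], [0, 0, 0.078]]], "squeeze": 20}}

```text
time_s: 2.22
ee_pos: [0.4105, 0.1594, 0.2195]
eef_rot: [3.141, 0.0, 2.052]
force: [0.8, 0.5, -1.0]
grip_width: 0.0074
grip_force: 0.0
```

Call:
{"api": "carry_out", "payload": {"commands": [[1, [-44.9, 2, 0], [0, 0, 0.078]], [1, [-44.6, 5.5, 0], [0, 0, 0.078]], [1, [-44, 8.9, 0], [0, 0, 0.078]], [1, [-43.2, 12.3, 0], [0, 0, 0.078]], [1, [-42.1, 15.6, 0], [0, 0, 0.078]], [1, [-40.7, 18.9, 0], [0, 0, 0.078]], [1, [-39.1, 22, 0], [0, 0, 0.078]], [1, [-37.3, 25, 0], [0, 0, 0.078]], [1, [-35.2, 27.8, 0], [0, 0, 0.078]], [1, [0, 0, 40], [0, 0, 0]]]}}

```text
time_s: 3.48
ee_pos: [0.6153, -0.1912, 0.1806]
eef_rot: [3.137, 0.001, 1.349]
force: [0.3, 0.7, -1.1]
grip_width: 0.0005
grip_force: 0.0
```

```bash
python3 -c "
from h import *
o=ctrl.get_obs(); print(o['time_s'],o['ee_pos'],o['eef_rot'],A,R2(o['ee_pos']),o['force'],o['grip_width'])"
```

```text
3.475 [ 0.61529254 -0.19120049  0.18060234] [3.13672351e+00 8.83041387e-04 1.34910238e+00] 1.3522249704590463 (np.float64(-0.07715367776573243), np.float64(-0.002686074104765606)) [ 0.34460456  0.6703352  -1.09239046] 0.0004634238177260255
```

Call:
{"api": "carry_out", "payload": {"commands": [[1, [0, -2.5, 50], [0, 0, 0.003]], [1, [0, 0, 50], [0, 0, 0]], [1, [0, 0, 40], [0, 0, 0]], [1, [0, 0, 20], [0, 0, 0]], [1, [0, 0, 0], [0, 0, 0]], [1, [0, 0, 0], [0, 0, 0]]]}}

```text
time_s: 4.22
ee_pos: [0.612, -0.1881, 0.0212]
eef_rot: [3.139, 0.0, 1.35]
force: [-0.4, 0.0, -0.1]
grip_width: 0.0002
grip_force: 0.0
```

```bash
python3 -c "
from h import *
im=overlay('top',(175,130,110,75),'c.png',-.0225,0.002)
o=ctrl.get_obs(); print(o['time_s'],o['ee_pos'],o['eef_rot'],R2(o['ee_pos']),o['force'])
b=overlay('scene',(195,165,150,95),'d.png',-.0225,0.002,5)"
```

```text
4.275 [ 0.61204478 -0.18805433  0.0212835 ] [3.13877438e+00 3.64885024e-04 1.34980165e+00] (np.float64(-0.07478659796279287), np.float64(0.0011666083725819405)) [ 1.2614773  -0.08989247 -0.23380768]
```

View pics/d.png

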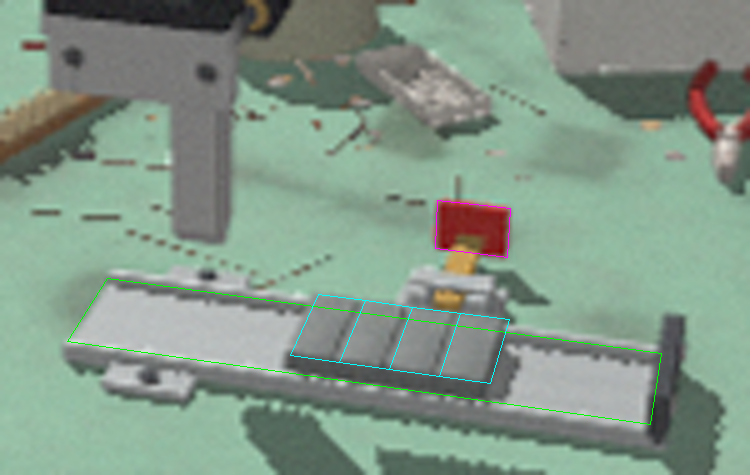

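The finger shows above the rail's left part with its tip at about (205,240), which looks higher than I'd expect from the reported TCP. I'll project the TCP into both views to check.

```bash
python3 - <<'E'
from h import *
c=ctrl.camera('top'); p=ctrl.get_obs()['ee_pos']
print('top',(proj(c,p)[0]-[175,130]+.5)*6); im=cv2.imread('pics/c.png')
for q in (p,W(-.075,0,.003)): cv2.circle(im,tuple(((proj(c,q)[0]-[175,130]+.5)*6).round().astype(int)),4,(0,0,255),1)
c=ctrl.camera('scene'); im2=cv2.imread('pics/d.png')
for q in (p,W(-.075,0,.003),W(-.075,0,.05)):
    t=(proj(c,q)[0]-[195,165]+.5)*5; print('scene',t); cv2.circle(im2,tuple(t.round().astype(int)),4,(0,0,255),1)
cv2.imwrite('pics/e.png',im)
E
```

```text
top [476.48764544 232.36354544]
scene [204.68016643 296.10231299]
scene [203.28969669 335.2698591 ]
scene [203.05535506 235.10585629]
```

View pics/e.png

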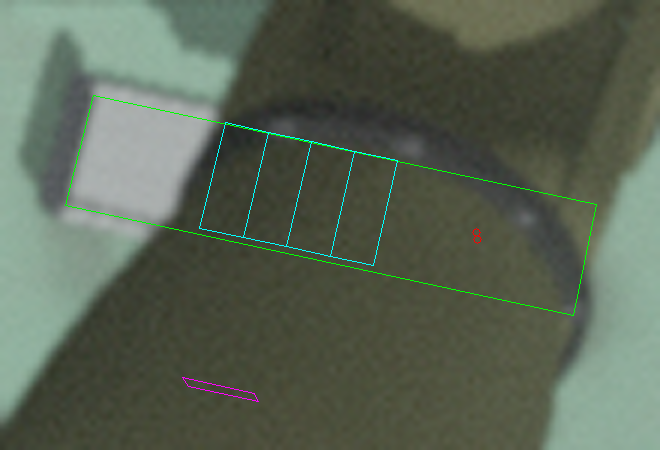

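In the scene view the TCP should project to (205,296), but the finger's end shows at about (205,240). That is either picture lag or a real offset. I'll take a fresh frame and compare.

```bash
python3 - <<'E'
from h import *
old=cv2.imread('pics/d.png')
new=overlay('scene',(195,165,150,95),'f.png',-.0225,0.002,5)
d=cv2.absdiff(old,new).max(2); print((d>40).sum(), d.mean())
c=ctrl.camera('scene')
print(ctrl.get_obs()['ee_pos'])
p=ctrl.get_obs()['ee_pos']
R=cv2.Rodrigues(ctrl.get_obs()['eef_rot'])[0]
# projected finger box (shut): 16 x 25, bottom and top z
for z in (0,.03,.097):
    print(z,((proj(c,[W(-.075+sx*.008,.001+sy*.0125,p[2]+z) for sx in(-1,1) for sy in(-1,1)])-[195,165]+.5)*5).round().tolist())
cv2.imwrite('pics/f2.png',cv2.resize(c['img'][20:270,100:400],None,fx=2.4,fy=2.4,interpolation=cv2.INTER_CUBIC))
E
```

```text
626 2.9664533333333334
[ 0.61133403 -0.18780381  0.02002523]
0 [[177.0, 311.0], [193.0, 281.0], [215.0, 316.0], [231.0, 286.0]]
0.03 [[176.0, 246.0], [193.0, 217.0], [215.0, 251.0], [231.0, 222.0]]
0.097 [[175.0, 94.0], [192.0, 68.0], [215.0, 98.0], [231.0, 72.0]]
```

View pics/f2.png

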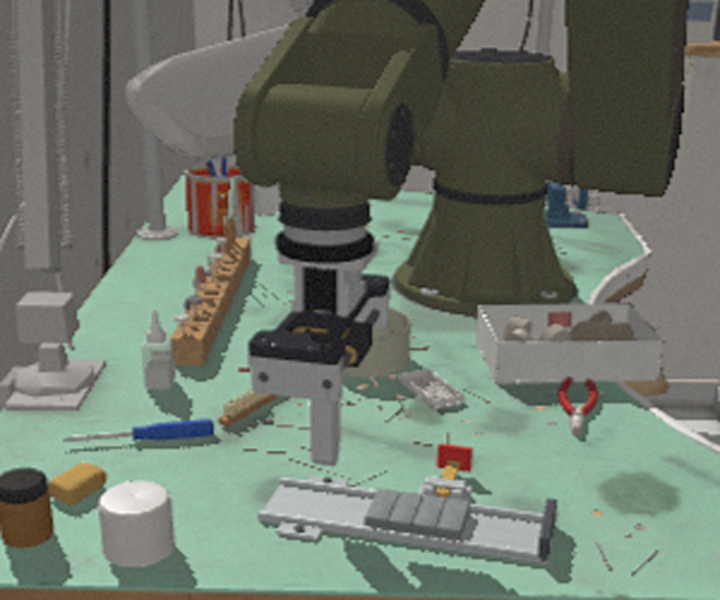

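The finger is laterally right, but its end at (325,460) sits about 27 mm higher than the reported TCP, and the channel shows no tip shadow. I'll descend in stages and track the tip in the image and by force.

Call:
{"api": "carry_out", "payload": {"commands": [[1, [0, 0, 4], [0, 0, 0]], [1, [0, 0, 4], [0, 0, 0]], [1, [0, 0, 4], [0, 0, 0]], [1, [0, 0, 0], [0, 0, 0]], [1, [0, 0, 0], [0, 0, 0]]]}}

```text
time_s: 5.15
ee_pos: [0.6111, -0.1877, 0.0074]
eef_rot: [3.141, 0.0, 1.35]
force: [0.7, -0.4, 0.4]
grip_width: 0.0005
grip_force: 0.0
```

```bash
cat >> h.py <<'E'
def tipz(x=None,y=None,cols=None):
    "image rows along the finger's front-face centre line, scene camera, vs height"
    c=ctrl.camera('scene'); g=cv2.cvtColor(c['img'],cv2.COLOR_BGR2HSV)
    o=ctrl.get_obs(); r=R2(o['ee_pos'])
    print('t',o['time_s'],'ee',o['ee_pos'].round(4),'rail',np.round(r,4),'F',o['force'].round(1))
    for z in np.arange(-.03,.08,.004)+o['ee_pos'][2]:
        q=proj(c,W(r[0],r[1]-.0125,z))[0]; u,v=q.round().astype(int)
        print(round(z,3),(u,v),g[v,u].tolist(),end=' | ')
    print(); return c
E
python3 -c "
from h import *
tipz()"
```

```text
t 5.2 ee [ 0.6111 -0.1878  0.0075] rail [-0.0747  0.0021] F [0.2 0.1 0.6]
-0.023 (np.int64(234), np.int64(245)) [71, 51, 186] | -0.019 (np.int64(234), np.int64(243)) [68, 50, 159] | -0.015 (np.int64(234), np.int64(241)) [72, 24, 105] | -0.011 (np.int64(234), np.int64(240)) [83, 8, 126] | -0.007 (np.int64(234), np.int64(238)) [78, 10, 132] | -0.003 (np.int64(234), np.int64(236)) [95, 8, 195] | 0.001 (np.int64(234), np.int64(235)) [98, 5, 193] | 0.005 (np.int64(234), np.int64(233)) [95, 8, 192] | 0.009 (np.int64(234), np.int64(231)) [80, 8, 191] | 0.013 (np.int64(234), np.int64(230)) [81, 9, 191] | 0.017 (np.int64(234), np.int64(228)) [96, 7, 188] | 0.021 (np.int64(234), np.int64(226)) [85, 8, 195] | 0.025 (np.int64(234), np.int64(225)) [90, 4, 178] | 0.029 (np.int64(234), np.int64(223)) [90, 4, 117] | 0.033 (np.int64(234), np.int64(221)) [84, 6, 200] | 0.037 (np.int64(234), np.int64(219)) [90, 7, 141] | 0.041 (np.int64(234), np.int64(218)) [165, 5, 105] | 0.045 (np.int64(234), np.int64(216)) [30, 6, 125] | 0.049 (np.int64(234), np.int64(214)) [38, 8, 123] | 0.053 (np.int64(234), np.int64(212)) [30, 2, 124] | 0.057 (np.int64(234), np.int64(211)) [40, 6, 126] | 0.061 (np.int64(234), np.int64(209)) [0, 2, 122] | 0.065 (np.int64(234), np.int64(207)) [90, 2, 122] | 0.069 (np.int64(234), np.int64(205)) [0, 2, 123] | 0.073 (np.int64(234), np.int64(204)) [40, 6, 125] | 0.077 (np.int64(234), np.int64(202)) [90, 2, 121] | 0.081 (np.int64(234), np.int64(200)) [170, 6, 121] | 0.085 (np.int64(234), np.int64(198)) [0, 0, 122] |
```

```bash
python3 - <<'E'
from h import *
im=overlay('scene',(205,165,140,95),'g.png',None,0.002,5)
E
```

```text
(no output)
```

View pics/g.png

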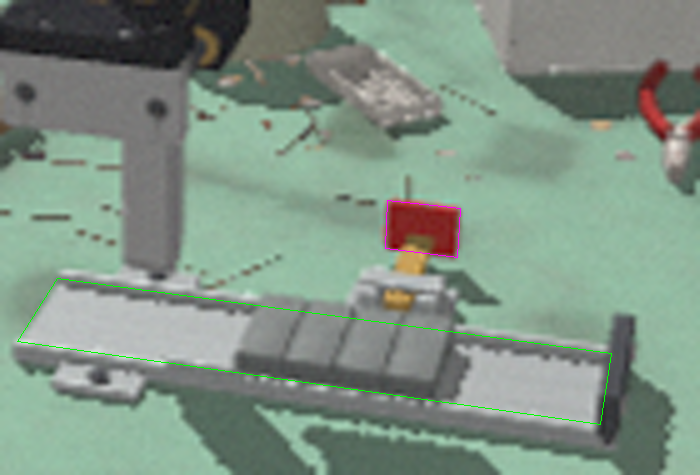

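The finger ends near (153,275). Its shadow starts only beyond the near wall at about (200,400), and nothing falls in the channel, so the tip really is about 30 mm above the reported TCP. A harmless short forward test will confirm it: at this height a real high tip passes over the blocks.

Call:
{"api": "carry_out", "payload": {"commands": [[1, [10, 1, 0], [0, 0, 0.002]], [1, [10, 1, 0], [0, 0, 0]], [1, [8, 0, 0], [0, 0, 0]], [1, [4, 0, 0], [0, 0, 0]], [1, [3, 0, 0], [0, 0, 0]], [1, [2, 0, 0], [0, 0, 0]], [1, [0, 0, 0], [0, 0, 0]]]}}

```text
time_s: 6.12
ee_pos: [0.6212, -0.1521, 0.0074]
eef_rot: [3.142, 0.0, 1.348]
force: [0.3, 0.0, -0.1]
grip_width: 0.0005
grip_force: 0.0
```

```bash
python3 - <<'E'
from h import *
tipz()
for n in range(2):
  print([(round(float(d['score']),2),np.round(R2(d['at']),4)) for d in ctrl.place_of('block_1','scene')[:5]]); ctrl.camera('scene')
im=overlay('scene',(205,165,140,95),'g2.png',-.0225,0.002,5)
E
```

```text
t 6.175 ee [ 0.6212 -0.1522  0.0073] rail [-0.0378  0.    ] F [0.1 0.2 0.3]
-0.023 (np.int64(251), np.int64(248)) [72, 55, 187] | -0.019 (np.int64(251), np.int64(246)) [71, 52, 180] | -0.015 (np.int64(251), np.int64(245)) [72, 51, 130] | -0.011 (np.int64(251), np.int64(243)) [75, 23, 109] | -0.007 (np.int64(251), np.int64(241)) [105, 9, 112] | -0.003 (np.int64(251), np.int64(240)) [90, 7, 138] | 0.001 (np.int64(251), np.int64(238)) [90, 5, 152] | 0.005 (np.int64(251), np.int64(236)) [90, 8, 160] | 0.009 (np.int64(251), np.int64(234)) [96, 7, 194] | 0.013 (np.int64(251), np.int64(233)) [80, 4, 188] | 0.017 (np.int64(251), np.int64(231)) [70, 8, 186] | 0.021 (np.int64(251), np.int64(229)) [83, 5, 189] | 0.025 (np.int64(251), np.int64(228)) [90, 4, 175] | 0.029 (np.int64(251), np.int64(226)) [90, 2, 115] | 0.033 (np.int64(251), np.int64(224)) [81, 11, 169] | 0.037 (np.int64(252), np.int64(222)) [70, 54, 181] | 0.041 (np.int64(252), np.int64(221)) [150, 13, 102] | 0.045 (np.int64(252), np.int64(219)) [60, 2, 122] | 0.049 (np.int64(252), np.int64(217)) [30, 4, 124] | 0.053 (np.int64(252), np.int64(215)) [30, 6, 121] | 0.057 (np.int64(252), np.int64(214)) [20, 6, 123] | 0.061 (np.int64(252), np.int64(212)) [150, 2, 121] | 0.065 (np.int64(252), np.int64(210)) [15, 4, 125] | 0.069 (np.int64(252), np.int64(208)) [20, 6, 120] | 0.073 (np.int64(252), np.int64(206)) [0, 8, 122] | 0.077 (np.int64(252), np.int64(205)) [0, 0, 120] | 0.081 (np.int64(252), np.int64(203)) [0, 0, 121] | 0.085 (np.int64(252), np.int64(201)) [60, 2, 123] | 
[(0.71, array([0.0395, 0.0034])), (0.65, array([0.0158, 0.0018])), (0.54, array([-0.0076, -0.0017])), (0.45, array([-0.0226,  0.0002])), (0.2, array([-0.2842,  0.0791]))]
[(0.67, array([-0.0236, -0.0005])), (0.61, array([0.0397, 0.0041])), (0.49, array([ 0.015 , -0.0018])), (0.43, array([-0.0045, -0.0023]))]
```

View pics/g2.png

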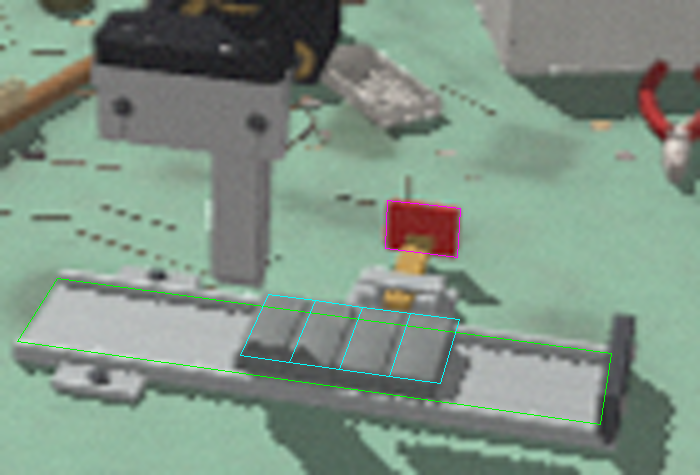

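The blocks are unmoved (the outline still fits), the force is zero, and the finger's end at (236,283) passes over them. So the true tip is about 33 mm above the reported TCP. I'll back off and go down.

Call:
{"api": "carry_out", "payload": {"commands": [[1, [-15, 0, 0], [0, 0, 0.004]], [1, [-15, 0, 0], [0, 0, 0]], [1, [0, 0, 8], [0, 0, 0]], [1, [0, 0, 8], [0, 0, 0]], [1, [0, 0, 4], [0, 0, 0]], [1, [0, 0, 0], [0, 0, 0]], [1, [0, 0, 0], [0, 0, 0]]]}}

```text
time_s: 7.3
ee_pos: [0.6147, -0.1812, -0.0124]
eef_rot: [3.141, 0.0, 1.344]
force: [1.3, -0.3, -0.4]
grip_width: 0.0006
grip_force: 0.0
```

```bash
python3 - <<'E'
from h import *
tipz()
E
```

```text
t 7.35 ee [ 0.6147 -0.1812 -0.0124] rail [-0.0675  0.0001] F [ 0.1 -0.8  0.3]
-0.042 (np.int64(237), np.int64(254)) [71, 54, 189] | -0.038 (np.int64(237), np.int64(252)) [70, 50, 187] | -0.034 (np.int64(237), np.int64(251)) [70, 53, 191] | -0.03 (np.int64(237), np.int64(249)) [70, 50, 189] | -0.026 (np.int64(237), np.int64(247)) [71, 53, 187] | -0.022 (np.int64(237), np.int64(246)) [70, 56, 188] | -0.018 (np.int64(237), np.int64(244)) [70, 52, 178] | -0.014 (np.int64(237), np.int64(242)) [69, 48, 102] | -0.01 (np.int64(237), np.int64(241)) [71, 33, 109] | -0.006 (np.int64(237), np.int64(239)) [78, 11, 119] | -0.002 (np.int64(237), np.int64(237)) [90, 2, 166] | 0.002 (np.int64(237), np.int64(236)) [120, 4, 123] | 0.006 (np.int64(237), np.int64(234)) [80, 10, 158] | 0.01 (np.int64(237), np.int64(232)) [84, 7, 192] | 0.014 (np.int64(237), np.int64(231)) [70, 4, 194] | 0.018 (np.int64(237), np.int64(229)) [90, 8, 186] | 0.022 (np.int64(237), np.int64(227)) [165, 5, 103] | 0.026 (np.int64(237), np.int64(226)) [0, 2, 124] | 0.03 (np.int64(237), np.int64(224)) [0, 2, 125] | 0.034 (np.int64(237), np.int64(222)) [15, 4, 123] | 0.038 (np.int64(237), np.int64(220)) [30, 2, 121] | 0.042 (np.int64(237), np.int64(219)) [30, 2, 121] | 0.046 (np.int64(237), np.int64(217)) [0, 0, 119] | 0.05 (np.int64(237), np.int64(215)) [30, 4, 122] | 0.054 (np.int64(237), np.int64(213)) [30, 2, 123] | 0.058 (np.int64(237), np.int64(212)) [10, 6, 126] | 0.062 (np.int64(237), np.int64(210)) [90, 2, 122] | 0.066 (np.int64(237), np.int64(208)) [30, 2, 122] |
```

Call:
{"api": "carry_out", "payload": {"commands": [[1, [0, 0, 4], [0, 0, -0.008]], [1, [0, 0, 4], [0, 0, 0]], [1, [0, 0, 3], [0, 0, 0]], [1, [0, 0, 0], [0, 0, 0]], [1, [0, 0, 0], [0, 0, 0]]]}}

```text
time_s: 7.98
ee_pos: [0.6144, -0.1813, -0.0228]
eef_rot: [-3.141, 0.0, 1.352]
force: [-6.5, 1.9, 11.4]
grip_width: 0.0004
grip_force: 5.6
```

```bash
python3 - <<'E'
from h import *
tipz(); print(ctrl.get_obs()['eef_rot'])
im=overlay('scene',(205,165,140,95),'g3.png',-.0225,0.002,5)
E
```

```text
t 8.025 ee [ 0.6144 -0.1813 -0.0228] rail [-0.0677  0.0003] F [-6.   2.2 11.2]
-0.053 (np.int64(237), np.int64(258)) [70, 51, 190] | -0.049 (np.int64(237), np.int64(256)) [71, 56, 191] | -0.045 (np.int64(237), np.int64(255)) [71, 55, 190] | -0.041 (np.int64(237), np.int64(253)) [69, 51, 190] | -0.037 (np.int64(237), np.int64(251)) [70, 56, 191] | -0.033 (np.int64(237), np.int64(250)) [73, 57, 189] | -0.029 (np.int64(237), np.int64(248)) [71, 56, 192] | -0.025 (np.int64(237), np.int64(247)) [71, 53, 191] | -0.021 (np.int64(237), np.int64(245)) [72, 49, 187] | -0.017 (np.int64(237), np.int64(243)) [73, 42, 98] | -0.013 (np.int64(237), np.int64(242)) [72, 45, 101] | -0.009 (np.int64(237), np.int64(240)) [90, 4, 120] | -0.005 (np.int64(237), np.int64(238)) [98, 8, 135] | -0.001 (np.int64(237), np.int64(237)) [90, 5, 167] | 0.003 (np.int64(237), np.int64(235)) [150, 2, 105] | 0.007 (np.int64(237), np.int64(233)) [80, 14, 108] | 0.011 (np.int64(237), np.int64(232)) [120, 2, 112] | 0.015 (np.int64(237), np.int64(230)) [60, 4, 126] | 0.019 (np.int64(237), np.int64(228)) [150, 4, 124] | 0.023 (np.int64(237), np.int64(226)) [165, 4, 119] | 0.027 (np.int64(237), np.int64(225)) [30, 2, 123] | 0.031 (np.int64(237), np.int64(223)) [40, 6, 123] | 0.035 (np.int64(237), np.int64(221)) [0, 2, 123] | 0.039 (np.int64(237), np.int64(220)) [0, 2, 120] | 0.043 (np.int64(237), np.int64(218)) [30, 2, 124] | 0.047 (np.int64(237), np.int64(216)) [15, 4, 122] | 0.051 (np.int64(237), np.int64(214)) [30, 6, 125] | 0.055 (np.int64(237), np.int64(213)) [0, 2, 124] | 
[-3.14137453e+00  1.82666822e-05  1.35179406e+00]
```

View pics/g3.png

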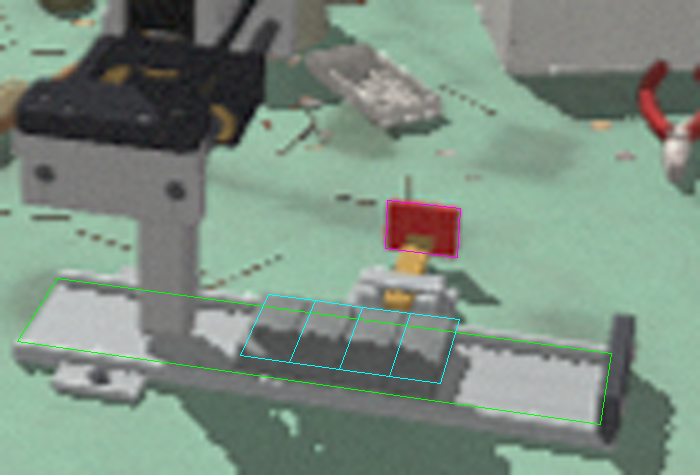

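The force of 11 N upward shows the tip touching the floor (reported z of about -0.0225). The front edge at (165,335) falls on the channel's mid-line, so the finger is roughly 10 mm too far to the robot's side. I'll lift 3.5 mm and shift across by 9 mm.

Call:
{"api": "carry_out", "payload": {"commands": [[1, [0, 0, -4], [0, 0, 0]], [1, [0, 5, 0], [0, 0, 0]], [1, [0, 4, 0], [0, 0, 0]], [1, [0, 0, 0], [0, 0, 0]], [1, [0, 0, 0], [0, 0, 0]]]}}

```text
time_s: 8.7
ee_pos: [0.6232, -0.1832, -0.0199]
eef_rot: [-3.141, -0.0, 1.352]
force: [0.1, 0.2, -0.4]
grip_width: 0.0005
grip_force: 0.0
```

```bash
python3 - <<'E'
from h import *
o=ctrl.get_obs(); print(o['time_s'],o['ee_pos'],R2(o['ee_pos']),o['force'],o['grip_force'])
c=ctrl.camera('scene'); cv2.imwrite('pics/g4.png',c['img'])
g=cv2.cvtColor(c['img'],cv2.COLOR_BGR2GRAY)
for u in (231,235,238,241): print(u,list(zip(range(222,250),g[222:250,u].tolist())))
for y in (-.0265,-.02,-.0125,0): print(y,proj(c,[W(-.0677,y,z) for z in (.003,.006,.008)]).round(1).tolist())
E
```

```text
8.7 [ 0.6231555  -0.18321849 -0.01989765] (np.float64(-0.06765661830384638), np.float64(-0.008631191908075268)) [ 0.08715749  0.17005891 -0.40514965] 0.0
231 [(222, 140), (223, 144), (224, 115), (225, 153), (226, 160), (227, 160), (228, 158), (229, 155), (230, 159), (231, 154), (232, 173), (233, 192), (234, 189), (235, 191), (236, 209), (237, 142), (238, 114), (239, 162), (240, 186), (241, 189), (242, 194), (243, 190), (244, 137), (245, 99), (246, 121), (247, 166), (248, 176), (249, 178)]
235 [(222, 118), (223, 124), (224, 121), (225, 122), (226, 124), (227, 120), (228, 121), (229, 124), (230, 123), (231, 122), (232, 113), (233, 133), (234, 113), (235, 105), (236, 99), (237, 108), (238, 117), (239, 124), (240, 115), (241, 96), (242, 91), (243, 169), (244, 177), (245, 175), (246, 174), (247, 172), (248, 176), (249, 171)]
238 [(222, 121), (223, 125), (224, 125), (225, 123), (226, 124), (227, 123), (228, 124), (229, 123), (230, 121), (231, 122), (232, 118), (233, 105), (234, 171), (235, 125), (236, 104), (237, 108), (238, 123), (239, 122), (240, 121), (241, 112), (242, 98), (243, 99), (244, 92), (245, 125), (246, 169), (247, 182), (248, 177), (249, 176)]
241 [(222, 106), (223, 107), (224, 110), (225, 108), (226, 109), (227, 105), (228, 106), (229, 110), (230, 108), (231, 109), (232, 108), (233, 119), (234, 155), (235, 115), (236, 106), (237, 105), (238, 112), (239, 118), (240, 119), (241, 121), (242, 102), (243, 98), (244, 98), (245, 103), (246, 99), (247, 102), (248, 96), (249, 122)]
-0.0265 [[235.1, 238.7], [235.1, 237.4], [235.1, 236.6]]
-0.02 [[236.0, 237.0], [236.0, 235.8], [236.0, 234.9]]
-0.0125 [[237.0, 235.1], [237.0, 233.9], [237.0, 233.0]]
0 [[238.6, 232.0], [238.6, 230.8], [238.6, 229.9]]
```

The tip is now free (force near zero), about 5 mm up and centred in the channel. Next I'll approach and push.

Call:
{"api": "carry_out", "payload": {"commands": [[1, [10, 0, 0], [0, 0, 0]], [1, [6, 0, 0], [0, 0, 0]], [1, [3, 0, 0], [0, 0, 0]], [1, [3, 0, 0], [0, 0, 0]], [1, [3, 0, 0], [0, 0, 0]], [1, [3, 0, 0], [0, 0, 0]], [1, [3, 0, 0], [0, 0, 0]], [1, [3, 0, 0], [0, 0, 0]]]}}

```text
time_s: 9.75
ee_pos: [0.6307, -0.15, -0.0196]
eef_rot: [-3.142, 0.0, 1.352]
force: [-0.4, -0.9, 1.4]
grip_width: 0.0003
grip_force: 0.6
```

```bash
cat >> h.py <<'E'
def st():
    o=ctrl.get_obs(); u=np.array([np.cos(A),np.sin(A)]); f=o['force']
    print(round(o['time_s'],2),'rail',np.round(R2(o['ee_pos']),4),'z',o['ee_pos'][2].round(4),'Fx %.1f Fy %.1f Fz %.1f'%(f[:2]@u,-f[0]*u[1]+f[1]*u[0],f[2]))
def blocks(cam='scene'):
    ctrl.camera(cam); print([(round(float(d['score']),2),np.round(R2(d['at']),3).tolist()) for d in ctrl.place_of('block_1',cam)[:5]])
E
python3 -c "
from h import *
st();blocks()"
```

```text
9.75 rail [-0.0336 -0.0088] z -0.0196 Fx -0.9 Fy 0.2 Fz 1.4
[(0.71, [0.049, 0.006]), (0.7, [0.026, 0.003]), (0.7, [-0.011, 0.004]), (0.69, [0.003, -0.001]), (0.29, [0.005, -0.002])]
```

The row is moving with about 1 N. Continuing gently.

Call:
{"api": "carry_out", "payload": {"commands": [[1, [4, 0, 0], [0, 0, 0]], [1, [4, 0, 0], [0, 0, 0]], [1, [4, 0, 0], [0, 0, 0]], [1, [4, 0, 0], [0, 0, 0]], [1, [4, 0, 0], [0, 0, 0]], [1, [4, 0, 0], [0, 0, 0]], [1, [4, 0, 0], [0, 0, 0]], [1, [4, 0, 0], [0, 0, 0]], [1, [4, 0, 0], [0, 0, 0]], [1, [3, 0, 0], [0, 0, 0]]]}}

```text
time_s: 11.1
ee_pos: [0.6392, -0.1117, -0.0196]
eef_rot: [3.142, 0.0, 1.352]
force: [-1.0, -1.1, 0.3]
grip_width: 0.0005
grip_force: 0.6
```

```bash
python3 -c "
from h import *
st();blocks();blocks()"
```

```text
11.1 rail [ 0.0056 -0.0088] z -0.0196 Fx -1.3 Fy 0.7 Fz 0.3
[(0.75, [0.063, -0.002]), (0.73, [0.045, 0.001]), (0.55, [0.087, 0.004]), (0.44, [0.024, 0.0])]
[(0.66, [0.045, -0.0]), (0.62, [0.062, 0.001]), (0.6, [0.026, -0.003]), (0.49, [0.09, 0.004])]
```

Call:
{"api": "carry_out", "payload": {"commands": [[1, [2, 0, 0], [0, 0, 0]], [1, [2, 0, 0], [0, 0, 0]], [1, [2, 0, 0], [0, 0, 0]], [1, [2, 0, 0], [0, 0, 0]], [1, [1, 0, 0], [0, 0, 0]], [1, [1, 0, 0], [0, 0, 0]], [1, [0, 0, 0], [0, 0, 0]]]}}

```text
time_s: 12.18
ee_pos: [0.6413, -0.1021, -0.0197]
eef_rot: [-3.142, -0.0, 1.352]
force: [-0.4, -0.5, 0.0]
grip_width: 0.0008
grip_force: 0.0
```

```bash
python3 -c "
from h import *
st();blocks()"
```

```text
12.18 rail [ 0.0154 -0.0088] z -0.0197 Fx -0.6 Fy 0.3 Fz 0.0
[(0.69, [0.032, -0.001]), (0.64, [0.096, 0.002]), (0.59, [0.072, 0.001]), (0.56, [0.052, -0.0])]
```

Call:
{"api": "carry_out", "payload": {"commands": [[1, [1, 0, 0], [0, 0, 0]], [1, [1, 0, 0], [0, 0, 0]], [1, [1, 0, 0], [0, 0, 0]], [1, [0.5, 0, 0], [0, 0, 0]], [1, [0.5, 0, 0], [0, 0, 0]]]}}

```text
time_s: 12.9
ee_pos: [0.6422, -0.0983, -0.0197]
eef_rot: [3.142, 0.0, 1.352]
force: [0.1, -2.1, 0.8]
grip_width: 0.0006
grip_force: 0.6
```

Call:
{"api": "carry_out", "payload": {"commands": [[1, [0.5, 0, 0], [0, 0, 0]], [1, [0.5, 0, 0], [0, 0, 0]]]}}

```text
time_s: 13.15
ee_pos: [0.6423, -0.0976, -0.0196]
eef_rot: [-3.141, 0.0, 1.352]
force: [-1.9, -4.8, 0.6]
grip_width: 0.0005
grip_force: 2.5
```

```bash
python3 -c "
from h import *
st();blocks()"
```

```text
13.15 rail [ 0.02   -0.0088] z -0.0196 Fx -5.1 Fy 0.8 Fz 0.6
[(0.72, [0.081, 0.003]), (0.71, [0.058, -0.002]), (0.48, [0.038, -0.003]), (0.47, [0.099, 0.003])]
```

Call:
{"api": "carry_out", "payload": {"commands": [[1, [0.3, 0, 0], [0, 0, 0]], [1, [0, 0, 0], [0, 0, 0]]]}}

```text
time_s: 13.5
ee_pos: [0.6423, -0.0976, -0.0197]
eef_rot: [-3.141, 0.001, 1.352]
force: [-2.6, -5.8, 1.2]
grip_width: 0.0005
grip_force: 3.0
```

```bash
python3 -c "
from h import *
st();blocks()"
```

```text
13.5 rail [ 0.0201 -0.0088] z -0.0197 Fx -6.2 Fy 1.3 Fz 1.2
[(0.74, [0.039, -0.001]), (0.72, [0.077, 0.001]), (0.63, [0.107, 0.002]), (0.49, [0.056, 0.001]), (0.47, [0.099, 0.004])]
```

The tip has stalled with 6 N, so the row is home. Next I'll retreat, lift, and go round behind the plate.

Call:
{"api": "carry_out", "payload": {"commands": [[1, [-5, 0, 0], [0, 0, 0]], [1, [-12, 0, 0], [0, 0, 0]], [1, [0, 0, -30], [0, 0, 0]], [1, [0, 0, -30], [0, 0, 0]], [1, [5, -40, 0], [0, 0, 0]], [1, [5, -42, 0], [0, 0, 0]], [1, [5, -42, 0], [0, 0, 0]], [1, [0, 0, 20], [0, 0, 0]], [1, [0, 0, 0], [0, 0, 0]], [1, [0, 0, 0], [0, 0, 0]]]}}

```text
time_s: 14.85
ee_pos: [0.5215, -0.0725, 0.0209]
eef_rot: [3.141, -0.0, 1.351]
force: [-0.7, -1.3, 0.0]
grip_width: 0.0002
grip_force: 0.0
```

```bash
python3 - <<'E'
from h import *
st();blocks()
ctrl.camera('scene')
print([(round(float(d['score']),2),np.round(R2(d['at']),3).tolist()) for d in ctrl.place_of('bolt_plate','scene')])
overlay('scene',(205,145,140,110),'g5.png',.040,0.002,5)
E
```

```text
14.85 rail [0.0184 0.1146] z 0.0209 Fx -1.4 Fy 0.4 Fz 0.0
[(0.63, [0.039, 0.001]), (0.54, [0.079, 0.001]), (0.52, [0.102, 0.001]), (0.5, [0.057, -0.001])]
[(0.47, [0.023, 0.098])]
```

View pics/g5.png

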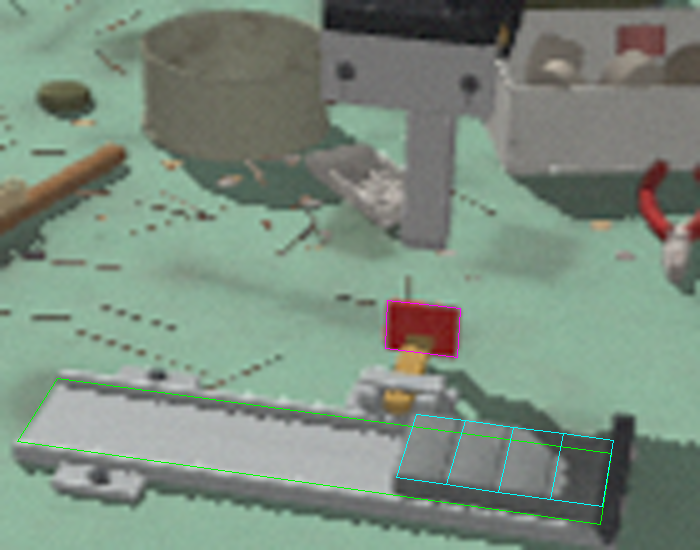

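The four blocks (cyan outline at home) sit together against the stop, and the finger hangs clear behind the red plate at (423,328). Lowering, then pushing the plate.

Call:
{"api": "carry_out", "payload": {"commands": [[1, [0, 0, 15], [0, 0, 0]], [1, [0, 0, 12], [0, 0, 0]], [1, [0, 0, 6], [0, 0, 0]], [1, [0, 0, 0], [0, 0, 0]], [1, [0, 3, 0], [0, 0, 0]], [1, [0, 3, 0], [0, 0, 0]], [1, [0, 3, 0], [0, 0, 0]], [1, [0, 3, 0], [0, 0, 0]]]}}

```text
time_s: 16.1
ee_pos: [0.5329, -0.0748, -0.0125]
eef_rot: [3.142, -0.0, 1.352]
force: [-1.8, 0.3, 0.9]
grip_width: 0.0005
grip_force: 0.8
```

```bash
python3 - <<'E'
from h import *
st()
E
```

```text
16.1 rail [0.0186 0.103 ] z -0.0125 Fx -0.1 Fy 1.9 Fz 0.9
```

Contact made at 1.9 N. Pushing the bolt in.

Call:
{"api": "carry_out", "payload": {"commands": [[1, [0, 3, 0], [0, 0, 0]], [1, [0, 4, 0], [0, 0, 0]], [1, [0, 4, 0], [0, 0, 0]], [1, [0, 4, 0], [0, 0, 0]], [1, [0, 4, 0], [0, 0, 0]], [1, [0, 4, 0], [0, 0, 0]], [1, [0, 3, 0], [0, 0, 0]], [1, [0, 2, 0], [0, 0, 0]]]}}

```text
time_s: 17.1
ee_pos: [0.5602, -0.0808, -0.0127]
eef_rot: [-3.142, 0.0, 1.352]
force: [-1.5, -1.3, 0.3]
grip_width: 0.0008
grip_force: 0.8
```

```bash
python3 - <<'E'
from h import *
st()
for c in ('scene','top'):
    ctrl.camera(c); print([(round(float(d['score']),2),np.round(R2(d['at']),3).tolist()) for d in ctrl.place_of('bolt_plate',c)])
E
```

```text
17.1 rail [0.0186 0.0751] z -0.0127 Fx -1.6 Fy 1.2 Fz 0.3
[(0.56, [0.023, 0.063])]
[]
```

Call:
{"api": "carry_out", "payload": {"commands": [[1, [0, 2, 0], [0, 0, 0]], [1, [0, 1, 0], [0, 0, 0]], [1, [0, 1, 0], [0, 0, 0]], [1, [0, 1, 0], [0, 0, 0]], [1, [0, 1, 0], [0, 0, 0]]]}}

```text
time_s: 17.92
ee_pos: [0.5648, -0.0818, -0.0127]
eef_rot: [-3.139, 0.0, 1.352]
force: [-13.8, 4.2, 11.1]
grip_width: 0.0004
grip_force: 7.3
```

Call:
{"api": "carry_out", "payload": {"commands": [[1, [0, 1, 0], [0, 0, 0]], [1, [0, 1, 0], [0, 0, 0]]]}}

```text
time_s: 18.18
ee_pos: [0.5647, -0.0818, -0.0129]
eef_rot: [-3.134, 0.0, 1.352]
force: [-27.9, 7.0, 21.5]
grip_width: 0.0006
grip_force: 14.8
```

```bash
python3 -c "
from h import *
st()"
```

```text
18.18 rail [0.0187 0.0704] z -0.0129 Fx 0.8 Fy 28.7 Fz 21.5
```

Call:
{"api": "carry_out", "payload": {"commands": [[1, [0, -5, 0], [0, 0, 0]], [1, [0, -10, 0], [0, 0, 0]], [1, [0, -15, 0], [0, 0, 0]], [1, [0, 0, -50], [0, 0, 0]], [1, [0, -30, -30], [0, 0, 0]], [1, [0, 0, 0], [0, 0, 0]]]}}

```text
time_s: 18.92
ee_pos: [0.5093, -0.0694, 0.0694]
eef_rot: [3.138, -0.0, 1.352]
force: [-0.3, -1.1, -0.2]
grip_width: 0.0005
grip_force: 0.0
```

```bash
python3 - <<'E'
from h import *
st();blocks()
ctrl.camera('scene'); print([(round(float(d['score']),2),np.round(R2(d['at']),3).tolist()) for d in ctrl.place_of('bolt_plate','scene')])
overlay('scene',(235,175,110,80),'g6.png',.040,0.040,7)
E
```

```text
18.93 rail [0.0187 0.1272] z 0.0694 Fx -1.1 Fy 0.0 Fz -0.2
[(0.65, [0.078, 0.002]), (0.55, [0.059, 0.001]), (0.46, [0.101, 0.002]), (0.43, [0.041, -0.002])]
[(0.74, [0.022, 0.057]), (0.59, [0.079, -0.001]), (0.48, [0.103, 0.006])]
```

View pics/g6.png

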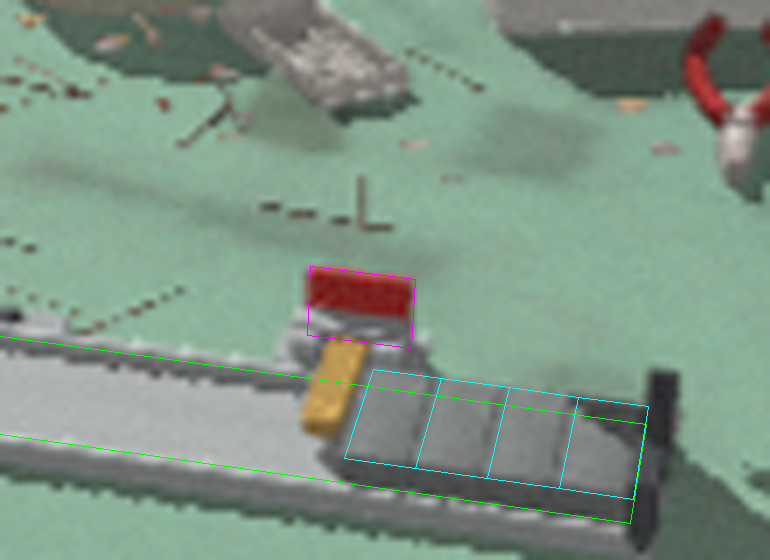

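The brass bolt lies across the rail behind the last block, from (345,345) to (325,430). The plate matches the fully-in outline and the row is still home. Handing in.

```bash
python3 -c "
from station import ctrl
print(ctrl.hand_in())"
```

```text
the job is handed in; nothing more can be done
None
```

The row of four blocks is home against the end stop, the side bolt is fully in behind the last block, and the job is handed in at about 19 s; peak wrist force was about 36 N, with the bolt at its limit.

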